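# Bar a bench vacuum pump over compression and park it

### The arm

A 6-joint arm with a two-finger parallel gripper is mounted at the origin on the work surface. World frame = base frame: x ahead of the robot, y to its left, z up, the work surface at z = 0. Lengths are in m, angles in degrees, forces in N, time in s.
With the tool pointing down it reaches from about 0.25 to 0.725 m from the base axis. Payload 9.7 kg.
Tool frame: the origin (TCP) lies at the very end of the fingers, on their centre line; the grasp point (between the pads) lies 19 mm behind it; z points along the fingers, y is the direction in which the jaws open and shut (so a half turn about z gives the same grasp; the last joint's range is limited). The gripper opens to 85 mm and grips with 20 to 120 N. Pads are 22 mm wide; open, the fingers measure 114 mm over their backs; the gripper's body (76 mm by 85 mm) begins 54 mm behind the grasp point. The pads swing forward as they close: fully open they stand 13 mm farther back than shut.
Start: joints at [66.291, 4.979, 10.078, 95.1, 0, 90], TCP at [0.221, 0.504, 0.231] pointing down, gripper open.
Joint ranges: [-179.16, 179.16], [-48.56, 103.87], [-65.8, 70.77], [-126.05, 130.52], [-82.76, 87.17], [-180, 180]. Speed limits (degrees/s): [127.2, 127.2, 147.25, 180, 180, 180].

### API

Orientations are given as [roll, pitch, yaw] about the fixed x, y, z axes, in that order (R = Rz(yaw) Ry(pitch) Rx(roll)).
In Python, from workcell import bot gives the robot as it stands.
- The arm moves only by the shell command python3 -m pendant 'ROWS' [FORCE]. ROWS is JSON, a list that holds one entry, the list of rows, each a list of 7 numbers: the shift along the tool's x, y, z in cm, then the turn, a rotation vector about the tool's x, y, z in rad, then the opening in per cent of the stroke, from 0 (shut) to 100 (fully open). In form: [[[dx, dy, dz, ax, ay, az, gripper], ...]]. A call has 1 to 5 rows; each row shifts and turns the pose as measured when the row begins, along the tool's axes as they then stand; what a row does not reach is not made up. A row lasts 1/12 s, in which the tool goes at most 41.7 mm and 7.16 degrees, less where a joint would pass 70% of its speed; a pose out of reach is approached as far as the arm can. A call with a gripper value outside its range is refused whole. The fingers move at their own pace and stop on an object; FORCE is the grip in N (left out, the last holds). Time passes only in rows, so rows that do not move let the fingers close. It gives the time, the measured TCP pose, the force and the opening at its end, in the units of the state.
- bot.get_obs(): the state, without advancing time (a new reading comes with each control period).
- bot.camera(name): name is "side" or "top"; returns the picture (480x640x3 uint8, red, green, blue); there is no depth.
- bot.get_calibration(name): a dict with "intrinsics" (3x3 intrinsics, pixels), "pose" (4x4, takes a point from camera to world coordinates). Camera axes: x right, y down, z forward; pixel columns grow to the right and rows downward; lengths in m; the calibration is good to about 2 mm. A picture is of the moment at which its call begins. get_calibration takes no time and is no camera call.
- bot.job_done(): hands the job in, once; it reports no verdict.
Trained networks look in the newest picture that a camera, given by its name, has taken for a name from the list of things; names that differ only in an ending like _2 or _b are one class to them, and where a whole thing is asked for, a point or a joint stands for the part that bears it (a point fixed in the world has none). Each returns a list of dicts, best first, with "confidence" (0 to 1); they miss things now and then, are a little off and sometimes report something else, mostly with a low value. They report only what shows in the picture. A call takes as long as a camera call.
- bot.masks_of(camera, thing): "pixels" (480x640 bool, what is visible of it) and "extent" ([left, top, right, bottom] in pixels, round what is visible of it).
- bot.mark_of(camera, thing): "uv" ([column, row] in pixels: a listed point, or the origin of a listed thing).
The state is a dict: "time": time; "q": joint angles; "qd": joint speeds; "joint_efforts": joint torques, N m; "ee_pos": TCP position; "tcp_rot": TCP orientation; "wrist_force": force on the tool from outside, world axes, zero at the start; "torque": the same for the moment, N m; "opening": finger opening in m.
Only numpy, scipy, OpenCV 4.12 (cv2) and the standard library are available. Lean on these libraries where they do the work, as an engineer would, in place of code of your own. Each camera call takes 0.05 s, during which the arm holds its last target. There are 200 camera calls.

### The job

Free the little vacuum pump by hand: take the upright handle on its flywheel and turn the wheel slowly anticlockwise (seen from above), feeling it get stiff as the piston comes up to compression. Stop just past that hard spot, within about 20 degrees of where the resistance drops back to normal, without running on further and turning back, and let go of the wheel there. Then throw the brake lever all the way over to park it; do not crush or force the handle or the lever, and leave the bottles and the tray alone.

Things in the scene. Friction and masses are not known exactly. Their poses are not given: they have to be found in the camera images.
- pump: Cream steel box 200 (x) by 380 (y) by 100 mm high, fixed to the bench. Origin under its centre at bench height; its x points away from the robot, y to the robot's left, z up; yaw up to 20 degrees. On its top lie the flywheel at local (0, -85) mm and the brake lever's pivot at local (0, 115) mm. A finned pump head sticks out 60 mm at the back.
- wheel_axis (a point): Point on the flywheel's upright axis, level with the rim's top face (126 mm above the bench); a hub of 20 mm radius stands 4 mm higher. The hard spot begins 0.2 to 2.3 rad (11 to 130 degrees) anticlockwise of the start; where, differs each time and does not show. It is about 0.45 rad long. A hard stop comes at least 0.8 rad after it.
- flywheel: Flat dark steel wheel, 156 mm across, 18 mm thick. Origin on its axis at the pump's top face; its -x axis points at the handle. It stays where it is left. Force at the handle to turn it: 3 to 5 N; in the hard spot 5 to 8 N, then 8 to 12 N, then at once 3 to 5 N again: a hidden cam on its shaft has lifted a follower onto its level land, whose first 0.4 rad (flywheel_c0) is the place to stop.
- handle_top (a point): Centre of the top end of the handle: an upright round black plastic grip, 22 mm in diameter, 50 mm long, spinning freely on its pin on the flywheel; a light grip of 20 to 40 N is enough. Its top is about 177 mm above the bench, its foot 1 mm above the wheel. It runs on a level circle of 60 mm radius about wheel_axis and starts on the robot's side of it.
- brake_tip (a point): Centre of the black ball, 26 mm in diameter, on the end of the brake lever, a 10 mm steel rod with 80 mm from pivot to ball centre. The pivot lies 122 mm above the bench, the ball's centre 192 to 202 mm. The lever swings in the pump's own x-z plane over a 70 by 50 mm block 25 mm high.
- brake (a joint): Angle of the brake lever in rad: 0 = off, leaning 0.5 rad from upright towards the robot (pump's -x); 1.0 = on, leaning 0.5 rad away from the robot (pump's +x). It takes about 1 N at the ball and stays where it is left.
- reagent_jar: Bystander: white plastic jar, 72 mm across, 130 mm tall, orange lid, standing left of the pump. Leave alone.
- wash_bottle: Bystander: white plastic bottle, 56 mm across, 120 mm tall, standing right of the pump. Leave alone.
- tube_tray: Bystander: cardboard tube tray 100 by 130 by 40 mm, lying behind the pump. Leave alone.

How it is judged:
By the outcome, as a careful person would: the job done as asked, in the order asked, and still so for the second after the job is handed in, with the robot touching nothing.
It also fails if it takes over 67 s, if anything falls off the work surface, if the arm or the gripper's body presses on something with over 40 N, if the wrist force passes 120 N, or if a joint passes its speed limit or range.

## Working session

There is one attempt and no reset: what is moved stays moved. The work goes in short steps, Python scripts to look and compute and a shell command to move; the robot and the scene stay as the last step left them, time stands still between calls to the robot, and variables do not carry over. Pictures are saved under pics/ and viewed, about 8 in all and at most 12, crops included, and the job is handed in when it is done.

```bash
mkdir -p pics; ls
cat > h.py <<'E'
import numpy as np, cv2
from workcell import bot
def ray(cam,uv):
    c=bot.get_calibration(cam);K=np.array(c["intrinsics"]);T=np.array(c["pose"])
    d=T[:3,:3]@np.linalg.solve(K,[uv[0],uv[1],1]);return T[:3,3],d/np.linalg.norm(d)
def atz(cam,uv,z):
    o,d=ray(cam,uv);return o+d*(z-o[2])/d[2]
def tri(uv1,uv2):
    A=[];b=[]
    for c,uv in(("side",uv1),("top",uv2)):
        o,d=ray(c,uv);P=np.eye(3)-np.outer(d,d);A.append(P);b.append(P@o)
    x,*_=np.linalg.lstsq(np.vstack(A),np.hstack(b),rcond=None)
    return x,[float(np.linalg.norm(P@x-q)) for P,q in zip(A,b)]
def proj(cam,p):
    c=bot.get_calibration(cam);K=np.array(c["intrinsics"]);T=np.linalg.inv(np.array(c["pose"]))
    q=K@(T[:3,:3]@np.asarray(p)+T[:3,3]);return q[:2]/q[2]
E
python3 - <<'E'
from h import *
np.set_printoptions(precision=4,suppress=True)
ims=[bot.camera(c) for c in("side","top")]
cv2.imwrite("pics/a.png",cv2.resize(np.hstack(ims)[:,:,::-1],(800,300)))
cv2.imwrite("pics/top.png",ims[1][:,:,::-1]);cv2.imwrite("pics/side.png",ims[0][:,:,::-1])
for t in["wheel_axis","handle_top","brake_tip","pump"]:
    m={c:bot.mark_of(c,t) for c in("side","top")}
    print(t,{c:[(np.round(x["uv"],1),round(x["confidence"],2)) for x in m[c][:2]] for c in m})
    if m["side"] and m["top"]: print(tri(m["side"][0]["uv"],m["top"][0]["uv"]))
print(bot.get_obs())
E
```

```text
pics
wheel_axis {'side': [(array([325.8, 280.8]), 0.61)], 'top': [(array([421.1, 264.8]), 0.55)]}
(array([ 0.5865, -0.1325,  0.1285]), [0.0018367663619073518, 0.0018367663619072697])
handle_top {'side': [(array([302.8, 270.6]), 0.66)], 'top': [(array([439.8, 297.7]), 0.57)]}
(array([ 0.5283, -0.1565,  0.1826]), [0.0016626252058876759, 0.001662625205888161])
brake_tip {'side': [(array([280.9, 241.3]), 0.68), (array([285.2, 213. ]), 0.63)], 'top': [(array([320.1, 294.9]), 0.52)]}
(array([0.5245, 0.065 , 0.1193]), [0.003811900151457627, 0.0038119001514572053])
pump {'side': [], 'top': [(array([372.3, 271.2]), 0.86)]}
{'time': 0.5, 'q': array([66.2901,  4.9808, 10.0774, 95.1001,  0.0001, 90.0014]), 'qd': array([-0.004 ,  0.0134, -0.0259, -0.0121, -0.0291,  0.0279]), 'joint_efforts': array([ -0.0009, -51.9643,  46.4546,   0.0016,  -0.0001,  -0.    ]), 'ee_pos': array([0.2212, 0.5036, 0.2313]), 'tcp_rot': array([-179.9965,   -0.0001,  156.2887]), 'wrist_force': array([ 0.1791,  0.473 , -0.4111]), 'torque': array([ 0.0198, -0.0192,  0.0223]), 'opening': 0.0855061870259609}
```

View pics/top.png

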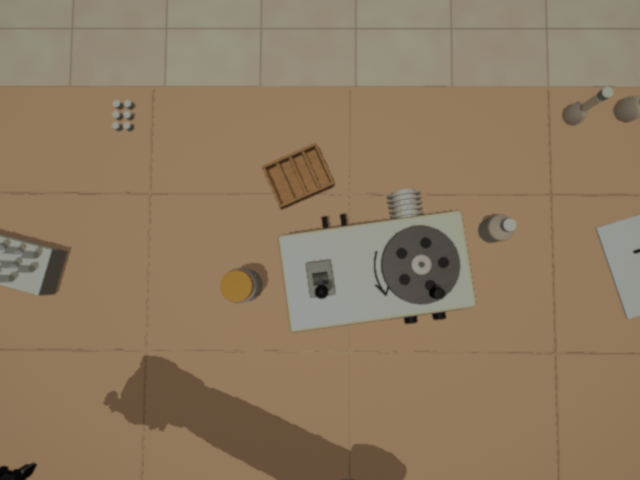

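View pics/side.png

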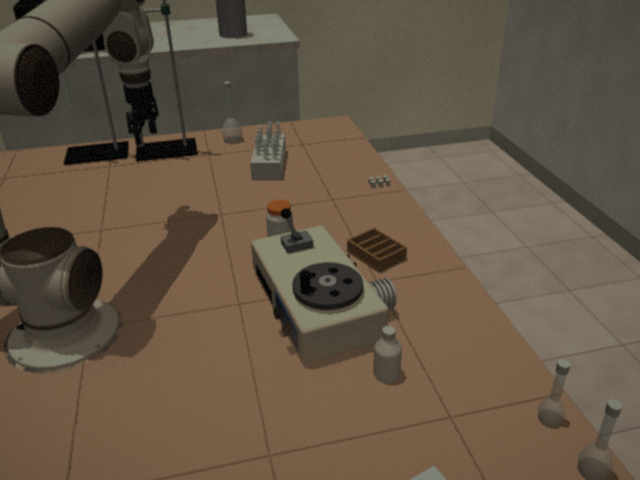

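Run:
```python
from h import *
np.set_printoptions(precision=4,suppress=True)
b,e=tri((285.2,213),(321,292));print("ball",b,e)
p=atz("top",(372.3,271.2),0);w=atz("top",(421.1,264.8),.126);h=atz("top",(439.8,297.7),.177)
print("pump",p,"wheel top",w,"wheel side",atz("side",(325.8,280.8),.126),"h top",h,"h side",atz("side",(302.8,270.6),.177))
d=p-w;print("yaw from origin-wheel",np.degrees(np.arctan2(-d[0],d[1])),np.linalg.norm(d[:2]))
# box top corners seen by top camera
cs=np.array([atz("top",c,.1) for c in((280,235),(460,212),(474,306),(291,330))]);print(cs)
for i,j in((1,0),(2,3)):
    d=cs[i]-cs[j];d=-d;print(np.degrees(np.arctan2(-d[0],d[1])),np.linalg.norm(d))
c=cs.mean(0);print("centre",c)
for t in["handle_top","brake_tip"]:
    for x in bot.masks_of("top",t)[:2]:
        ys,xs=np.nonzero(x["pixels"]);print(t,x["confidence"],x["extent"],xs.mean(),ys.mean(),len(xs))
im=cv2.imread("pics/top.png")[200:340,270:490];cv2.imwrite("pics/crop.png",cv2.resize(im,None,fx=3.6,fy=3.6,interpolation=cv2.INTER_CUBIC))
```

```text
ball [0.5355 0.062  0.199 ] [0.0007816699638356329, 0.0007816699638358412]
pump [ 0.5771 -0.0498  0.    ] wheel top [ 0.5884 -0.1334  0.126 ] wheel side [ 0.5855 -0.129   0.126 ] h top [ 0.5265 -0.1575  0.177 ] h side [ 0.5315 -0.1489  0.177 ]
yaw from origin-wheel 7.727519333781465 0.08439357862427205
[[ 0.648   0.1466  0.1   ]
 [ 0.6965 -0.2181  0.1   ]
 [ 0.5073 -0.2434  0.1   ]
 [ 0.4574  0.1224  0.1   ]]
7.584767367714831 0.3678605967150769
7.7794791159519905 0.3691869942260071
centre [ 0.5773 -0.0481  0.1   ]
handle_top 0.58 [427.7, 289.2, 446.4, 298.2] 436.84393063583815 293.1387283236994 173
brake_tip 0.5 [314.7, 279.3, 330.3, 299.6] 321.2139037433155 289.5935828877005 187
```

View pics/crop.png

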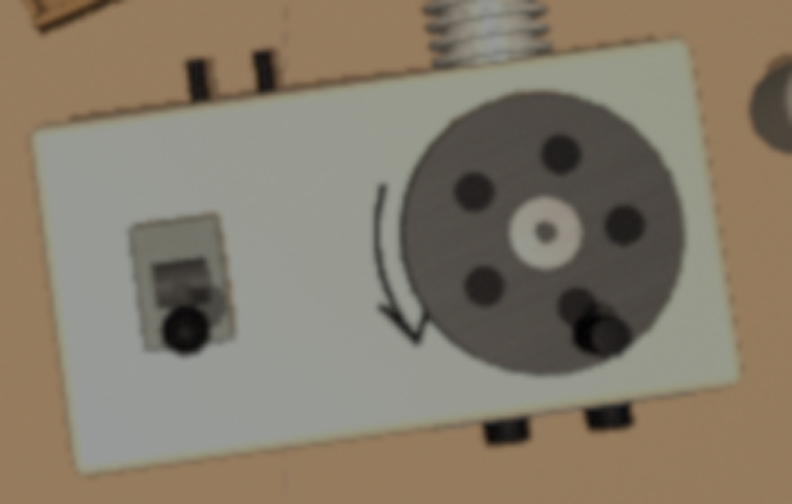

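```bash
python3 -m pendant '[[[0,0,-3.5,0,0,0,100],[0,0,-3.5,0,0,-0.1,100]]]'
```

```text
time: 0.77
ee_pos: [0.2199, 0.5009, 0.2942]
tcp_rot: [-179.2, -0.1, 161.9]
wrist_force: [0.3, 0.4, 1.2]
opening: 0.0848
```

Run:
```python
from h import *
print(bot.get_obs()["q"]); print(tri((302.8,270.6),(439,293.5)))
```

```text
[ 6.62927619e+01  7.45340983e+00  1.98866627e+01  1.03276706e+02
 -1.42990449e-03  8.43503137e+01]
(array([ 0.53235932, -0.1547835 ,  0.18099448]), [0.001985439132981872, 0.001985439132981497])
```

```bash
python3 -m pendant '[[[0,-2,0,0,0,-0.105,100],[0,-3,0,0,0,-0.105,100],[-1,-3.6,0,0,0,-0.1,100],[-1.7,-3.6,0,0,0,0,100],[-1.7,-3.6,0,0,0,0,100]]]'; python3 -m pendant '[[[-1.7,-3.6,0,0,0,0,100],[-1.7,-3.6,0,0,0,0,100],[-1.7,-3.6,0,0,0,0,100],[-1.7,-3.6,0,0,0,0,100],[-1.7,-3.6,0,0,0,0,100]]]'; python3 -m pendant '[[[-1.7,-3.6,0,0,0,0,100],[-1.7,-3.6,0,0,0,0,100],[-1.7,-3.6,0,0,0,0,100],[-1.7,-3.6,0,0,0,0,100],[0,0,0,0,0,0,100]]]'
```

```text
time: 1.18
ee_pos: [0.2484, 0.347, 0.3007]
tcp_rot: [-179.7, -0.2, -178.6]
wrist_force: [1.2, -0.1, 0.0]
opening: 0.0855
time: 1.6
ee_pos: [0.3387, 0.1609, 0.3024]
tcp_rot: [-179.9, 0.1, -178.3]
wrist_force: [0.9, 0.3, 0.9]
opening: 0.0857
time: 2.02
ee_pos: [0.4139, 0.0058, 0.3038]
tcp_rot: [-179.8, 0.3, -178.6]
wrist_force: [1.4, 0.2, -0.2]
opening: 0.0853
```

```bash
python3 -m pendant '[[[-2.4,-3.2,0,0,0,0.025,100],[-2.4,-3.2,0,0,0,0,100],[-2.4,-3.2,0,0,0,0,100],[-2.4,-3.2,0,0,0,0,100],[-1.5,-2,0,0,0,0,100]]]'; python3 -m pendant '[[[0,0,0,0,0,0,100]]]'
```

```text
time: 2.43
ee_pos: [0.5251, -0.1452, 0.307]
tcp_rot: [-179.9, 0.6, 179.9]
wrist_force: [0.5, 0.7, -0.7]
opening: 0.0852
time: 2.52
ee_pos: [0.527, -0.1484, 0.3052]
tcp_rot: [-179.9, 0.5, 179.7]
wrist_force: [0.2, 0.2, 1.0]
opening: 0.0852
```

```bash
python3 -m pendant '[[[-0.4,-0.4,3.5,0,0,0,100],[0,0,4,0,0,0,100],[0,0,4,0,0,0,100],[0,0,3,0,0,0,100],[0,0,1.3,0,0,0,100]]]';python3 -m pendant '[[[0,0,0,0,0,0,100]]]'
python3 - <<'E'
from h import *
im=bot.camera("side")[:,:,::-1];im2=bot.camera("top")[:,:,::-1]
a=cv2.resize(im[190:340,230:430],(800,600),interpolation=cv2.INTER_CUBIC)[:, :]
b=cv2.resize(im2[200:350,340:540],(800,600),interpolation=cv2.INTER_CUBIC)
cv2.imwrite("pics/g1.png",cv2.resize(np.hstack([a,b]),(800,300)))
E
```

```text
time: 2.93
ee_pos: [0.5351, -0.1539, 0.1446]
tcp_rot: [-179.8, 0.9, 179.5]
wrist_force: [-0.3, -0.3, -0.7]
opening: 0.0852
time: 3.02
ee_pos: [0.5334, -0.1529, 0.1411]
tcp_rot: [-179.9, 0.6, 179.5]
wrist_force: [-1.0, 0.5, 0.0]
opening: 0.0854
```

View pics/g1.png

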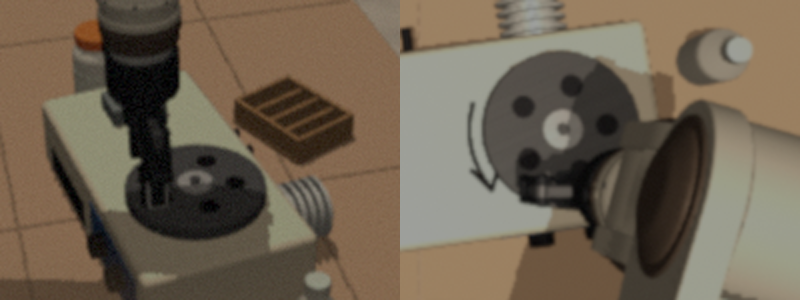

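```bash
for i in 1; do python3 -m pendant '[[[0,0,0,0,0,0,0],[0,0,0,0,0,0,0],[0,0,0,0,0,0,0],[0,0,0,0,0,0,0],[0,0,0,0,0,0,0]]]' 30; python3 -m pendant '[[[0,0,0,0,0,0,0],[0,0,0,0,0,0,0],[0,0,0,0,0,0,0]]]'; done
```

```text
time: 3.53
ee_pos: [0.5376, -0.154, 0.1522]
tcp_rot: [-179.6, 1.4, 179.6]
wrist_force: [-1.4, -4.4, -2.4]
opening: 0.0254
time: 3.78
ee_pos: [0.5375, -0.1542, 0.1526]
tcp_rot: [-179.6, 1.4, 179.6]
wrist_force: [-0.2, -0.4, -1.4]
opening: 0.0211
```

```bash
python3 -m pendant '[[[0,0,0,0,0,0,40],[0,0,0,0,0,0,40],[0.4,0,0.6,0,0.024,0,40],[0,0,0.4,0,0,0,40],[0,0,0,0,0,0,40]]]'; python3 -m pendant '[[[0,0,0,0,0,0,40]]]'
```

```text
time: 4.2
ee_pos: [0.5338, -0.1542, 0.1425]
tcp_rot: [-179.6, 0.0, 179.6]
wrist_force: [0.4, 1.4, -0.5]
opening: 0.0338
time: 4.28
ee_pos: [0.5337, -0.1542, 0.1421]
tcp_rot: [-179.6, -0.0, 179.6]
wrist_force: [-0.5, -0.7, 0.0]
opening: 0.0338
```

```bash
python3 -m pendant '[[[0.2,0,0,0,0,0,0],[0,0,0,0,0,0,0],[0,0,0,0,0,0,0],[0,0,0,0,0,0,0],[0,0,0,0,0,0,0]]]' 30;  python3 -m pendant '[[[0,0,0,0,0,0,0]]]'
```

```text
time: 4.7
ee_pos: [0.5316, -0.1542, 0.1419]
tcp_rot: [-179.6, -0.0, 179.5]
wrist_force: [0.4, -0.9, -0.9]
opening: 0.0213
time: 4.78
ee_pos: [0.5316, -0.1542, 0.1419]
tcp_rot: [-179.6, -0.0, 179.6]
wrist_force: [-0.1, -0.4, -0.9]
opening: 0.0211
```

```bash
cat >> h.py <<'E'
C=np.array([0.587,-0.132])
def arc(step=.06,n=5,c=C,R=.060):
    o=bot.get_obs();p=np.array(o["ee_pos"][:2]);r=p-c;th=np.arctan2(r[1],r[0])%(2*np.pi);yaw=np.radians(o["tcp_rot"][2])
    f=np.array(o["wrist_force"]);t=np.array([-np.sin(th),np.cos(th)])
    print("th %.3f R %.1f mm Ft %.1f Fr %.1f Fz %.1f z %.4f"%(th,1e3*np.linalg.norm(r),f[:2]@t,f[:2]@r/np.linalg.norm(r),f[2],o["ee_pos"][2]),np.round(o["tcp_rot"],1),"t",o["time"])
    X=np.array([np.cos(yaw),np.sin(yaw)]);Y=np.array([np.sin(yaw),-np.cos(yaw)])
    q=p
    for i in range(1,n+1):
        a=th+i*step;w=c+R*np.array([np.cos(a),np.sin(a)]);d=w-q;q=w
        print("[%.2f,%.2f,0,0,0,0,0]"%(d@X*100,d@Y*100),end=" ")
    print()
E
python3 -c "
from h import *
arc(.06,15)"
```

```text
th 3.522 R 59.7 mm Ft 0.3 Fr 0.3 Fz -0.9 z 0.1419 [-179.6   -0.   179.6] t 4.7833
[-0.12,-0.34,0,0,0,0,0] [-0.17,-0.32,0,0,0,0,0] [-0.18,-0.31,0,0,0,0,0] [-0.20,-0.30,0,0,0,0,0] [-0.22,-0.28,0,0,0,0,0] [-0.24,-0.27,0,0,0,0,0] [-0.25,-0.26,0,0,0,0,0] [-0.27,-0.24,0,0,0,0,0] [-0.28,-0.22,0,0,0,0,0] [-0.29,-0.21,0,0,0,0,0] [-0.31,-0.19,0,0,0,0,0] [-0.32,-0.17,0,0,0,0,0] [-0.33,-0.15,0,0,0,0,0] [-0.34,-0.13,0,0,0,0,0] [-0.34,-0.11,0,0,0,0,0]
```

```bash
f(){ grep -E "ee_pos|force" ; }; python3 -m pendant '[[[-0.13,-0.34,0,0,0,0,0]]]'|f; python3 -m pendant '[[[-0.17,-0.32,0,0,0,0,0]]]'|f; python3 -m pendant '[[[-0.18,-0.31,0,0,0,0,0]]]'|f; python3 -c "
from h import *
arc(.06,8)"
```

```text
ee_pos: [0.5325, -0.1567, 0.1419]
wrist_force: [-1.1, 4.6, -0.1]
ee_pos: [0.5337, -0.1593, 0.1419]
wrist_force: [-4.4, 5.1, 2.1]
ee_pos: [0.535, -0.1618, 0.1419]
wrist_force: [-4.2, 5.8, 2.3]
th 3.662 R 60.0 mm Ft -7.1 Fr 0.7 Fz 2.3 z 0.1419 [-179.9   -0.2  179.7] t 5.0333
[-0.19,-0.31,0,0,0,0,0] [-0.21,-0.29,0,0,0,0,0] [-0.23,-0.28,0,0,0,0,0] [-0.24,-0.27,0,0,0,0,0] [-0.26,-0.25,0,0,0,0,0] [-0.27,-0.24,0,0,0,0,0] [-0.29,-0.22,0,0,0,0,0] [-0.30,-0.20,0,0,0,0,0]
```

```bash
f(){ grep -E "ee_pos|force" ; }; python3 -m pendant '[[[-0.19,-0.31,0,0,0,0,0]]]'|f; python3 -m pendant '[[[-0.21,-0.29,0,0,0,0,0]]]'|f; python3 -m pendant '[[[-0.23,-0.28,0,0,0,0,0]]]'|f;python3 -m pendant '[[[-0.24,-0.27,0,0,0,0,0]]]'|f; python3 -c "
from h import *
arc(.06,8)"
```

```text
ee_pos: [0.5364, -0.1644, 0.1419]
wrist_force: [-2.8, 5.0, 1.1]
ee_pos: [0.5379, -0.1668, 0.1419]
wrist_force: [-3.5, 5.4, 1.9]
ee_pos: [0.5396, -0.1692, 0.1419]
wrist_force: [-4.4, 5.6, 1.9]
ee_pos: [0.5414, -0.1715, 0.1419]
wrist_force: [-4.7, 5.4, 2.1]
th 3.856 R 60.4 mm Ft -7.2 Fr 0.0 Fz 2.1 z 0.1419 [179.8  -0.5 179.8] t 5.3667
[-0.27,-0.24,0,0,0,0,0] [-0.26,-0.25,0,0,0,0,0] [-0.27,-0.23,0,0,0,0,0] [-0.29,-0.22,0,0,0,0,0] [-0.30,-0.20,0,0,0,0,0] [-0.31,-0.18,0,0,0,0,0] [-0.32,-0.16,0,0,0,0,0] [-0.33,-0.14,0,0,0,0,0]
```

```bash
f(){ grep -E "ee_pos|force" ; }; python3 -m pendant '[[[-0.26,-0.25,0,0,0,0,0]]]'|f; python3 -m pendant '[[[-0.26,-0.25,0,0,0,0,0]]]'|f; python3 -m pendant '[[[-0.27,-0.23,0,0,0,0,0]]]'|f;python3 -m pendant '[[[-0.29,-0.22,0,0,0,0,0]]]'|f; python3 -c "
from h import *
arc(.06,8)"
```

```text
ee_pos: [0.5433, -0.1738, 0.1419]
wrist_force: [-4.8, 4.7, 2.6]
ee_pos: [0.5453, -0.176, 0.1419]
wrist_force: [-3.9, 5.0, 2.3]
ee_pos: [0.5475, -0.178, 0.1419]
wrist_force: [-4.5, 4.8, 1.9]
ee_pos: [0.5498, -0.18, 0.1419]
wrist_force: [-5.1, 3.9, 1.9]
th 4.053 R 60.8 mm Ft -6.5 Fr 0.1 Fz 1.9 z 0.1419 [179.6  -0.9 179.9] t 5.7
[-0.34,-0.15,0,0,0,0,0] [-0.30,-0.19,0,0,0,0,0] [-0.31,-0.17,0,0,0,0,0] [-0.32,-0.16,0,0,0,0,0] [-0.33,-0.14,0,0,0,0,0] [-0.34,-0.12,0,0,0,0,0] [-0.35,-0.10,0,0,0,0,0] [-0.35,-0.07,0,0,0,0,0]
```

```bash
f(){ grep -E "ee_pos|force" ; }; python3 -m pendant '[[[-0.32,-0.18,0,0,-0.005,0,0]]]'|f; python3 -m pendant '[[[-0.30,-0.19,0,0,-0.005,0,0]]]'|f; python3 -m pendant '[[[-0.31,-0.17,0,0,-0.005,0,0]]]'|f;python3 -m pendant '[[[-0.32,-0.16,0,0,-0.005,0,0]]]'|f; python3 -c "
from h import *
arc(.06,8)"
```

```text
ee_pos: [0.5523, -0.1819, 0.1419]
wrist_force: [-6.5, 1.6, 2.7]
ee_pos: [0.5547, -0.1837, 0.1419]
wrist_force: [-4.6, 5.2, 1.5]
ee_pos: [0.5572, -0.1852, 0.1419]
wrist_force: [-4.8, 4.1, 2.6]
ee_pos: [0.5597, -0.1867, 0.1419]
wrist_force: [-4.4, 3.8, 1.7]
th 4.250 R 61.1 mm Ft -5.6 Fr -1.4 Fz 1.7 z 0.1419 [ 1.794e+02 -1.000e-01  1.799e+02] t 6.0333
[-0.37,-0.05,0,0,0,0,0] [-0.34,-0.13,0,0,0,0,0] [-0.34,-0.11,0,0,0,0,0] [-0.35,-0.09,0,0,0,0,0] [-0.35,-0.07,0,0,0,0,0] [-0.36,-0.05,0,0,0,0,0] [-0.36,-0.03,0,0,0,0,0] [-0.36,-0.00,0,0,0,0,0]
```

```bash
f(){ grep -E "ee_pos|force" ; }; python3 -m pendant '[[[-0.34,-0.11,0,0.003,0,0,0]]]'|f; python3 -m pendant '[[[-0.34,-0.11,0,0.003,0,0,0]]]'|f; python3 -m pendant '[[[-0.34,-0.09,0,0.003,0,0,0]]]'|f;python3 -m pendant '[[[-0.35,-0.07,0,0.003,0,0,0]]]'|f; python3 -c "
from h import *
arc(.06,8)"
```

```text
ee_pos: [0.5623, -0.1878, 0.1419]
wrist_force: [-6.5, 1.4, 2.3]
ee_pos: [0.5646, -0.1889, 0.1419]
wrist_force: [-7.7, 2.7, 3.4]
ee_pos: [0.5668, -0.1898, 0.1419]
wrist_force: [-9.1, 2.5, 3.8]
ee_pos: [0.5688, -0.1905, 0.1419]
wrist_force: [-10.1, 1.7, 3.9]
th 4.412 R 61.3 mm Ft -10.1 Fr 1.4 Fz 3.9 z 0.1419 [-180.    -0.7  179.9] t 6.3667
[-0.38,0.03,0,0,0,0,0] [-0.35,-0.07,0,0,0,0,0] [-0.36,-0.05,0,0,0,0,0] [-0.36,-0.03,0,0,0,0,0] [-0.36,-0.01,0,0,0,0,0] [-0.36,0.01,0,0,0,0,0] [-0.36,0.03,0,0,0,0,0] [-0.36,0.05,0,0,0,0,0]
```

```bash
f(){ grep -E "ee_pos|force" ; }; python3 -m pendant '[[[-0.36,-0.04,0,0,-0.004,0,0]]]'|f; python3 -m pendant '[[[-0.36,-0.04,0,0,-0.004,0,0]]]'|f; python3 -m pendant '[[[-0.36,-0.03,0,0,-0.004,0,0]]]'|f;python3 -m pendant '[[[-0.36,-0.01,0,0,-0.004,0,0]]]'|f; python3 -c "
from h import *
arc(.06,8)"
```

```text
ee_pos: [0.571, -0.1912, 0.1419]
wrist_force: [-10.8, 0.0, 3.6]
ee_pos: [0.5731, -0.1918, 0.1419]
wrist_force: [-9.8, 1.5, 3.7]
ee_pos: [0.5753, -0.1923, 0.1419]
wrist_force: [-11.2, 1.1, 4.8]
ee_pos: [0.577, -0.1926, 0.1419]
wrist_force: [-12.8, 1.7, 5.0]
th 4.549 R 61.4 mm Ft -12.9 Fr 0.4 Fz 5.0 z 0.1419 [-179.9   -0.6  179.8] t 6.7
[-0.38,0.09,0,0,0,0,0] [-0.36,-0.03,0,0,0,0,0] [-0.36,-0.00,0,0,0,0,0] [-0.36,0.02,0,0,0,0,0] [-0.36,0.04,0,0,0,0,0] [-0.35,0.06,0,0,0,0,0] [-0.35,0.08,0,0,0,0,0] [-0.34,0.10,0,0,0,0,0]
```

```bash
f(){ grep -E "ee_pos|force" ; }; python3 -m pendant '[[[-0.36,0,0,0,-0.004,0,0]]]'|f; python3 -m pendant '[[[-0.36,0,0,0,-0.004,0,0]]]'|f; python3 -m pendant '[[[-0.36,0.01,0,0,-0.004,0,0]]]'|f; python3 -m pendant '[[[-0.36,0.02,0,0,-0.004,0,0]]]'|f; python3 -c "
from h import *
arc(.06,8)"
```

```text
ee_pos: [0.5786, -0.1929, 0.1419]
wrist_force: [-14.3, 1.4, 5.1]
ee_pos: [0.58, -0.1931, 0.1419]
wrist_force: [-13.4, 0.9, 6.0]
ee_pos: [0.5815, -0.1933, 0.1419]
wrist_force: [-14.1, 1.6, 5.6]
ee_pos: [0.5829, -0.1934, 0.1419]
wrist_force: [-13.2, 0.4, 5.3]
th 4.645 R 61.6 mm Ft -13.2 Fr 0.5 Fz 5.3 z 0.1419 [-179.9   -0.7  179.7] t 7.0333
[-0.37,0.15,0,0,0,0,0] [-0.36,0.01,0,0,0,0,0] [-0.36,0.03,0,0,0,0,0] [-0.36,0.05,0,0,0,0,0] [-0.35,0.07,0,0,0,0,0] [-0.35,0.10,0,0,0,0,0] [-0.34,0.12,0,0,0,0,0] [-0.33,0.14,0,0,0,0,0]
```

```bash
f(){ grep -E "ee_pos|force" ; }; python3 -m pendant '[[[-0.36,0.03,0,0,-0.004,0,0]]]'|f; python3 -m pendant '[[[-0.36,0.03,0,0,-0.004,0,0]]]'|f; python3 -m pendant '[[[-0.36,0.04,0,0,-0.004,0,0]]]'|f; python3 -c "
from h import *
arc(.06,8)"
```

```text
ee_pos: [0.5843, -0.1935, 0.1419]
wrist_force: [-13.9, 0.1, 4.6]
ee_pos: [0.5859, -0.1936, 0.1419]
wrist_force: [-11.0, 0.3, 4.9]
ee_pos: [0.5878, -0.1936, 0.1419]
wrist_force: [-11.1, -0.8, 4.1]
th 4.725 R 61.6 mm Ft -11.1 Fr 0.6 Fz 4.1 z 0.1419 [-179.9   -0.8  179.5] t 7.2833
[-0.36,0.18,0,0,0,0,0] [-0.36,0.04,0,0,0,0,0] [-0.35,0.06,0,0,0,0,0] [-0.35,0.08,0,0,0,0,0] [-0.34,0.10,0,0,0,0,0] [-0.34,0.12,0,0,0,0,0] [-0.33,0.14,0,0,0,0,0] [-0.32,0.16,0,0,0,0,0]
```

```bash
f(){ grep -E "ee_pos|force" ; }; python3 -m pendant '[[[-0.34,0.05,0,0,-0.004,0,0]]]'|f; python3 -m pendant '[[[-0.34,0.06,0,0,-0.004,0,0]]]'|f; python3 -c "
from h import *
arc(.06,8)"
```

```text
ee_pos: [0.5895, -0.1936, 0.1419]
wrist_force: [-10.2, 0.3, 3.8]
ee_pos: [0.5915, -0.1935, 0.1419]
wrist_force: [-9.0, -0.7, 3.1]
th 4.785 R 61.7 mm Ft -9.0 Fr 0.0 Fz 3.1 z 0.1419 [-179.8   -0.7  179.5] t 7.45
[-0.34,0.21,0,0,0,0,0] [-0.35,0.06,0,0,0,0,0] [-0.35,0.08,0,0,0,0,0] [-0.34,0.10,0,0,0,0,0] [-0.34,0.12,0,0,0,0,0] [-0.33,0.14,0,0,0,0,0] [-0.32,0.16,0,0,0,0,0] [-0.31,0.18,0,0,0,0,0]
```

```bash
f(){ grep -E "ee_pos|force" ; }; python3 -m pendant '[[[-0.34,0.07,0,0,-0.004,0,0]]]'|f; python3 -m pendant '[[[-0.34,0.08,0,0,-0.004,0,0]]]'|f; python3 -c "
from h import *
arc(.06,8)"
```

```text
ee_pos: [0.5938, -0.1934, 0.1419]
wrist_force: [-6.2, -0.4, 2.3]
ee_pos: [0.5962, -0.1931, 0.1419]
wrist_force: [-6.3, -0.4, 2.4]
th 4.863 R 61.8 mm Ft -6.3 Fr -0.5 Fz 2.4 z 0.1419 [-179.8   -0.5  179.4] t 7.6167
[-0.33,0.24,0,0,0,0,0] [-0.35,0.09,0,0,0,0,0] [-0.34,0.11,0,0,0,0,0] [-0.34,0.13,0,0,0,0,0] [-0.33,0.15,0,0,0,0,0] [-0.32,0.17,0,0,0,0,0] [-0.31,0.19,0,0,0,0,0] [-0.29,0.21,0,0,0,0,0]
```

```bash
f(){ grep -E "ee_pos|force" ; }; python3 -m pendant '[[[-0.34,0.10,0,0,-0.004,0,0]]]'|f; python3 -m pendant '[[[0,0,0,0,0,0,0]]]'|f; python3 -m pendant '[[[0,0,0,0,0,0,0]]]'|f; python3 -c "
from h import *
arc(.06,1)"
```

```text
ee_pos: [0.5987, -0.1927, 0.1419]
wrist_force: [-6.6, -1.8, 2.2]
ee_pos: [0.5989, -0.1927, 0.142]
wrist_force: [4.0, 3.2, -0.4]
ee_pos: [0.599, -0.1927, 0.1419]
wrist_force: [-1.5, 2.5, 0.8]
th 4.908 R 61.8 mm Ft -1.0 Fr -2.8 Fz 0.8 z 0.1419 [-179.8   -0.4  179.4] t 7.8667
[-0.31,0.26,0,0,0,0,0]
```

```bash
python3 -m pendant '[[[0,0,0,0,0,0,50],[0,0,0,0,0,0,50],[0,0,0,0,0,0,50],[0,0,0,0,0,0,50],[0,0,0,0,0,0,50]]]'; python3 -m pendant '[[[0,0,-1,0,0,0,50],[0,0,-2,0,0,0,50],[0,0,-3,0,0,0,50],[0,0,-4,0,0,0,50],[0,0,-4,0,0,0,50]]]'; python3 -m pendant '[[[0,4,0,0,0,0,0],[0,4,0,0,0,0,0],[2,3.5,0,0,0,0,0],[3,2.8,0,0,0,0,0],[3,2.8,0,0,0,0,0]]]'; python3 -m pendant '[[[3,2.8,0,0,0,0,0],[0,0,0,0,0,0,0],[0,0,0,0,0,0,0]]]'
python3 - <<'E'
from h import *
np.set_printoptions(precision=4,suppress=True)
ims={c:bot.camera(c)[:,:,::-1] for c in("side","top")}
for t in["handle_top","brake_tip","wheel_axis"]:
    m={c:bot.mark_of(c,t) for c in("side","top")}
    print(t,{c:[(np.round(x["uv"],1),round(x["confidence"],2)) for x in m[c][:2]] for c in m})
a=cv2.resize(ims["side"][170:320,220:420],(400,300),interpolation=cv2.INTER_CUBIC)
b=cv2.resize(ims["top"][200:350,280:480],(400,300),interpolation=cv2.INTER_CUBIC)
cv2.imwrite("pics/g2.png",np.hstack([a,b]))
print(bot.get_obs()["ee_pos"],bot.get_obs()["tcp_rot"])
E
```

```text
time: 8.28
ee_pos: [0.5993, -0.1936, 0.1419]
tcp_rot: [-179.7, -0.3, 179.4]
wrist_force: [0.0, 0.0, -0.3]
opening: 0.0427
time: 8.7
ee_pos: [0.5969, -0.1921, 0.2792]
tcp_rot: [-179.9, -1.2, 179.4]
wrist_force: [1.0, -0.5, 0.0]
opening: 0.0424
time: 9.12
ee_pos: [0.5245, -0.0206, 0.2928]
tcp_rot: [-179.6, 0.1, 178.9]
wrist_force: [-0.6, -0.2, 1.4]
opening: 0.0003
time: 9.37
ee_pos: [0.4893, 0.013, 0.2968]
tcp_rot: [-179.7, 0.3, 179.2]
wrist_force: [0.7, -0.0, -0.4]
opening: -0.0
handle_top {'side': [(array([339.5, 271.7]), 0.77), (array([287. , 211.9]), 0.69)], 'top': [(array([461.7, 259.4]), 0.52)]}
brake_tip {'side': [(array([289.1, 212.2]), 0.68)], 'top': [(array([320.4, 294.9]), 0.47)]}
wheel_axis {'side': [(array([327.6, 280.8]), 0.75)], 'top': [(array([419.1, 266.6]), 0.94)]}
[0.4908 0.0113 0.2949] [-179.7006    0.1264  178.9699]
```

View pics/g2.png

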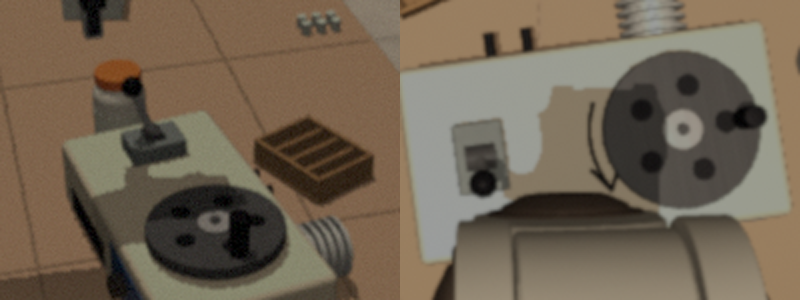

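```bash
python3 -m pendant '[[[0.6,2,0,0,0,-0.08,0],[0.6,2.1,0,0,0,-0.075,0],[0,0,3,0,0,0,0],[0,0,4,0,0,0,0],[0,0,2.6,0,0,0,0]]]'; python3 -m pendant '[[[0,0,0.5,0,0,0,0],[0,0,0,0,0,0,0]]]'
```

```text
time: 10.18
ee_pos: [0.482, 0.0511, 0.1998]
tcp_rot: [-179.7, 0.5, -172.0]
wrist_force: [0.1, 0.1, -0.5]
opening: 0.0
time: 10.35
ee_pos: [0.4803, 0.0504, 0.1893]
tcp_rot: [-179.7, 0.0, -172.0]
wrist_force: [0.0, -0.2, 0.6]
opening: 0.0001
```

```bash
f(){ grep -E "ee_pos|force" ; }; python3 -m pendant '[[[0,0.35,0.6,0,0,0,0],[0,0,0,0,0,0,0]]]'|f; for i in 1; do python3 -m pendant '[[[-1,0,0,0,0,0,0],[-1,0,0,0,0,0,0]]]'|f; python3 -m pendant '[[[-1,0,0,0,0,0,0],[-1,0,0,0,0,0,0]]]'|f; python3 -m pendant '[[[-1,0,0,0,0,0,0],[-1,0,0,0,0,0,0]]]'|f;  python3 -m pendant '[[[-1,0,0,0,0,0,0]]]'|f; done
```

```text
ee_pos: [0.4804, 0.0536, 0.1844]
wrist_force: [0.1, 0.2, 0.3]
ee_pos: [0.5016, 0.0565, 0.1874]
wrist_force: [-0.5, 0.1, 0.1]
ee_pos: [0.5247, 0.0595, 0.1899]
wrist_force: [-1.3, -0.3, 2.1]
ee_pos: [0.5481, 0.0627, 0.1922]
wrist_force: [-1.2, 0.3, -1.1]
ee_pos: [0.5597, 0.0643, 0.193]
wrist_force: [-0.8, -0.9, -0.9]
```

```bash
f(){ grep -E "ee_pos|force" ; }; python3 -m pendant '[[[0.2,0,0.5,0,0,0,0],[0,0,0.6,0,0,0,0]]]'|f;  python3 -m pendant '[[[-0.8,0,0.15,0,0,0,0]]]'|f; python3 -m pendant '[[[-0.6,0,0.15,0,0,0,0]]]'|f; python3 -m pendant '[[[-0.4,0,0,0,0,0,0]]]'|f; python3 -m pendant '[[[-0.3,0,0,0,0,0,0]]]'|f
```

```text
ee_pos: [0.5617, 0.0644, 0.183]
wrist_force: [0.2, 0.0, -0.8]
ee_pos: [0.5692, 0.0654, 0.181]
wrist_force: [-0.8, -0.6, -1.0]
ee_pos: [0.5756, 0.0662, 0.1793]
wrist_force: [-3.7, -0.1, 1.4]
ee_pos: [0.5765, 0.0664, 0.1789]
wrist_force: [-36.8, -5.5, 13.5]
ee_pos: [0.576, 0.0663, 0.1791]
wrist_force: [-23.7, -2.7, 10.9]
```

```bash
python3 -m pendant '[[[1,0,0,0,0,0,0],[2,0,0,0,0,0,0],[2,0,-2,0,0,0,0],[1,0,-4,0,0,0,0],[1,0,-4,0,0,0,0]]]'; python3 -m pendant '[[[3,0,-2,0,0,0,0],[3,0,0,0,0,0,0],[3,0,0,0,0,0,0],[0,0,0,0,0,0,0]]]'
python3 - <<'E'
from h import *
ims={c:bot.camera(c)[:,:,::-1] for c in("side","top")}
for t in["handle_top","brake_tip"]:
    m={c:bot.mark_of(c,t) for c in("side","top")}
    print(t,{c:[(np.round(x["uv"],1),round(x["confidence"],2)) for x in m[c][:2]] for c in m})
a=cv2.resize(ims["side"][170:320,220:420],(400,300),interpolation=cv2.INTER_CUBIC)
b=cv2.resize(ims["top"][200:350,280:480],(400,300),interpolation=cv2.INTER_CUBIC)
cv2.imwrite("pics/g3.png",np.hstack([a,b]))
for z,p in((.177,C+.06*np.array([np.cos(4.9),np.sin(4.9)])),):print("handle expected",proj("top",[*p,z]),proj("side",[*p,z]))
print("ball on expected",proj("top",[.5997,.070,.192]),proj("side",[.5997,.070,.192]))
E
```

```text
time: 12.02
ee_pos: [0.5026, 0.0568, 0.2722]
tcp_rot: [-179.7, -1.1, -172.2]
wrist_force: [1.6, 0.5, 0.8]
opening: 0.0003
time: 12.35
ee_pos: [0.412, 0.0444, 0.304]
tcp_rot: [-179.7, -0.4, -172.2]
wrist_force: [-1.5, -0.5, -0.6]
opening: -0.0
handle_top {'side': [(array([339.6, 275.7]), 0.8)], 'top': [(array([458.5, 259.8]), 0.69)]}
brake_tip {'side': [(array([312.4, 211.7]), 0.43)], 'top': [(array([314.9, 258.2]), 0.62)]}
handle expected [457.45996277 258.98299683] [338.66068712 277.1332955 ]
ball on expected [316.78580957 257.09389528] [311.20270982 210.40088064]
```

View pics/g3.png

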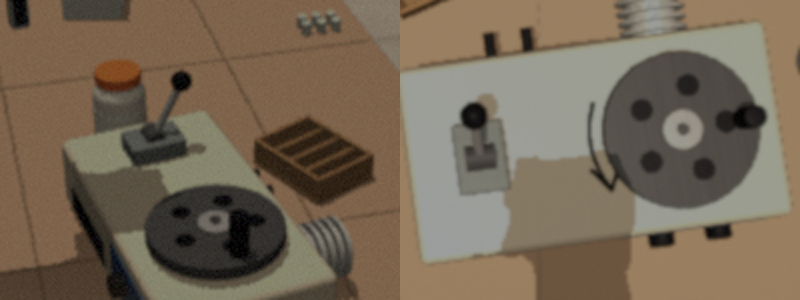

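The last picture shows the lever leaning fully away from the robot, with the ball at the pixels expected for "on". The handle is where I released it, and the jar and tray haven't moved.

```bash
python3 -c "
from workcell import bot
print(bot.job_done())"
```

```text
the job is handed in; nothing more can be done
None
```

I turned the flywheel past its hard spot, let go of it there, threw the brake lever all the way over, and handed the job in. The robot clock stood at about 12.5 s of the 67 s allowed.

- **Flywheel:** I gripped the handle at 30 N and turned it anticlockwise by about 1.39 rad. The force at the handle was about 6–7 N at first. It rose from about 0.8 rad to 13–14 N, then fell back to about 6 N at 1.25–1.3 rad. I stopped about 0.1–0.2 rad (6–11 degrees) past the drop, never turned back, and released the wheel there.
- **Force readings:** they ran about 2 N above the figures you gave, probably from friction between the grip and the handle. The rise and sudden drop matched what you described.
- **Brake lever:** I pushed the ball with shut fingers until it reached its stop. The push peaked at a reading of about 37 N sideways (about 40 N with the upward part) for one control step, because my last steps ran into the stop. I backed off straight away, but that is harder than I intended.
- **Last checks:** the ball showed within about 2 pixels of where the "on" position should appear in both cameras, and the handle was where I left it. The jar and tray looked untouched. The wash bottle was outside the last picture, but the arm did not go near it. The arm stood clear of everything.

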